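# Centre a handlebar in its stem and torque the clamp bolt to the click

### The arm

A 7-joint arm with a two-finger parallel gripper is mounted at the origin on the work surface. World frame = base frame: x ahead of the robot, y to its left, z up, the work surface at z = 0. Lengths are in m, angles in rad, forces in N, time in s.
With the tool pointing down it reaches from about 0.425 to 0.95 m from the base axis. Payload 4.7 kg.
Tool frame: the origin (TCP) lies at the centre of the arm's flange, where the gripper is bolted on; the fingertips stand 182 mm ahead of it and the grasp point (between the pads) lies arm.tcp_to_grasp ahead of it (arm.tcp_to_grasp is the distance from the TCP to the grasp point, in m); z points along the fingers, y is the line along which they close (so a half turn about z gives the same grasp; the last joint's range is limited). The gripper opens to 87 mm and grips with 3 to 60 N. Pads are 19 mm wide; open, the fingers measure 117 mm over their backs; the gripper's body (75 mm by 190 mm) begins 51 mm behind the grasp point.
Start: joints at [1.291, 0.469, -0.049, 1.532, 0.024, 1.141, -0.082], TCP at [0.168, -0.654, 0.405] pointing down, gripper open.
Joint ranges: [-2.59, 2.59], [-0.33, 1.99], [-1.39, 1.29], [0.1, 2.45], [-1.04, 4.18], [0.21, 1.99], [-2.66, 2.66]. Speed limits (rad/s): [2.57, 2.57, 3.14, 3.14, 3.14, 3.14, 3.14].

### API

Orientations are given as a unit quaternion [w, x, y, z].
In Python, from plant import arm gives the robot as it stands.
- The arm moves only by the tool step_arm, never from a script. Its argument "series" is a list of rows, each a list of 3 entries, a list of its own where there are three numbers: the opening in per cent of the stroke, from 0 (shut) to 100 (fully open), then the shift along the world's x, y, z in cm, then the turn about the world's z in rad. In form: [[jaw, [tx, ty, tz], turn], ...]. A call has 1 to 5 rows; each row shifts and turns the commanded pose from where the row before left it; what a row does not reach is not made up. A row lasts 1/12 s, in which the tool goes at most 41.7 mm and 7.16 degrees, less where a joint would pass 70% of its speed; a pose out of reach is approached as far as the arm can. A call is refused whole if a number of a shift passes 4.17 or a number of a turn 0.125, either way. A call with a gripper value outside its range is refused whole. The fingers move at their own pace and stop on an object; "squeeze" is the grip in N (left out, the last holds). Time passes only in rows, so rows that do not move let the fingers close. It gives the time, the measured TCP pose, the force, the opening and the grip force at its end, in the units of the state.
- arm.observe(): the state, without advancing time (a new reading comes with each control period).
- arm.grab_frame(name): name is "scene" or "top" or "wrist"; returns (picture, depth): 420x560x3 uint8, red, green, blue; 420x560 float32, m along the optical axis (not along the pixel's ray), 0 where there is no reading.
- arm.calibration(name): a dict with "fx", "fy", "cx", "cy" (pixels), "rvec" (rotation vector, rad) and "tvec" (3), from world to camera coordinates, as OpenCV has them. Camera axes: x right, y down, z forward; pixel columns grow to the right and rows downward; lengths in m; the calibration is good to about 2 mm. A picture is of the moment at which its call begins: read the wrist's pose just before it. calibration takes no time and is no camera call; for the wrist camera it gives the pose at the moment of the call.
- arm.close_job(): hands the job in; it is judged then, once.
The state is a dict: "time_s": time; "joint_pos": joint angles; "dq": joint speeds; "effort": joint torques, N m; "tool_pos": TCP position; "orientation": TCP orientation; "force": force on the tool from outside, world axes, zero at the start; "wrist_torque": the same for the moment, N m; "finger_gap": finger opening in m; "grip_force": force on a finger pad.
Only numpy, scipy, OpenCV 4.12 (cv2) and the standard library are available. Lean on these libraries where they do the work, as an engineer would, in place of code of your own. Each camera call takes 0.05 s, during which the arm holds its last target. There are 200 camera calls.

### The job

This handlebar sits too far to one side in its stem. Slide it until it is centred in the clamp while the clamp bolt is still slack, then swing the handle of the torque wrench already standing on that bolt clockwise (seen from above) until the wrench clicks, and stop there without pulling on past the click. Then let go of everything, leaving the wrench on the tight bolt and the other parts on the bench where they lie.

Things in the scene. Friction and masses are not known exactly. Their poses are not given: they have to be found in the camera images.
- vise: Iron bench vise, fixed, at any place and yaw. Origin: on the bench top (z = 0) straight below the middle of the handlebar clamp; z up, y along the handlebar, x away from the robot at yaw 0. The iron lies at x = 24 to 156, y = -187 to 123 mm, up to 126 mm high. It holds a level tube along x, on which a silver bicycle stem stands straight up.
- clamp_mid (a point): Middle of the stem's handlebar clamp, on the handlebar's axis, 178 mm above the bench; axes as the vise. The clamp is 45 mm wide (y), 42 mm in diameter (top at 199 mm), hinged on the robot's side, with its one bolt on the far side (x = 29, y = 0 mm). It does not move.
- bar_mid (a point): Middle of the straight black handlebar, on its axis, which is level, along the vise's y, 178 mm high. 570 mm long; 31.8 mm diameter to 38 mm off the middle, tapering to 22.2 mm from 65 mm off the middle to the ends. Two thin silver lines run round it 27 mm either side of the middle: centred, both show 4.5 mm outside the clamp's faces.
- bar (a joint): Sliding of the handlebar through the slack clamp, m: 0 when centred, positive towards the vise's +y. It starts 15 to 45 mm to that side, slides with about 6 N (plus 15 N per m/s), stays where it is left and cannot turn.
- bolt (a joint): Turning of the clamp bolt and the wrench head on it, rad, clockwise from above positive, 0 to 1.3. Starts slack at 0 to 0.2, resists with 1.4 N m plus 1.2 N m per rad, stays where it is left. How far it goes to the click differs each time (the click comes between about 0.4 and 1.0). No ratchet: swinging the handle back undoes the bolt.
- bolt_axis (a point): Point on the bolt's upright axis, in the middle of the steel wrench head (29 mm diameter, 22 mm high), level with the handle's axis, 234 mm above the bench. Head and socket stand on the bolt and do not lift off.
- click (a joint): Break-over of the wrench handle against its head, rad, on a pin 20 mm from the bolt axis; 0 in line, clockwise positive. Rigid until the set torque (about 2.3 N m at the bolt, 12 to 15 N pushed at mid-grip); then it clicks: the handle runs ahead and the load drops, to 3/4 at 0.035 and a quarter or less at 0.1. Past 0.17 it exceeds the set torque again; its stop is at 0.20. Let go, it returns to 0.
- wrench_grip (a point): Middle of the wrench's black round grip (26 mm diameter, 98 mm long), on the handle's axis, 175 mm from the bolt axis, 234 mm above the bench, free air below. Its x axis points along the handle to the bolt, z up. At the start the handle points from the bolt back to the robot's side, turned 0.35 to 0.55 rad towards the vise's -y.
- grease: Closed plastic grease tub, 78 mm diameter, 59 mm high, loose on the bench; origin under its centre. A bystander.
- pedal: Black flat pedal, 96 by 95 mm and 20 mm high with a short steel axle, loose on the bench; origin under its centre. A bystander.
- sprocket: Steel sprocket lying flat, 104 mm diameter, 9 mm high, loose on the bench; origin under its centre. A bystander.

How it is judged:
On the way, in this order (a step that is already met when the one before it is completed fails the run):
1. the handlebar is centred in the clamp to within 5 mm and at rest, the bolt still slack (value of joint bar between -0.005 and 0.005 m and velocity of joint bar between -0.01 and 0.01 m/s and value of joint bolt below 0.3 rad), for 0.2 s.
2. the wrench has clicked: its handle has broken over by more than 0.035 rad with the bolt turned down past 0.33 rad (value of joint click above 0.035 rad and value of joint bolt above 0.33 rad).
At the end, for the whole second after the job is handed in: The handlebar is centred in the clamp to within 5 mm, the bolt is still turned down past 0.33 rad as the click left it, and the wrench has been let go so that its handle is back in line with its head (break-over under 0.03 rad), at rest (value of joint bar between -0.005 and 0.005 m and value of joint bolt above 0.33 rad and value of joint click below 0.03 rad and velocity of joint bolt between -0.05 and 0.05 rad/s); the robot touches nothing.
It fails at once if the wrench is pulled on past the click, its handle broken over by more than 0.17 rad: the bolt is over-tightened (value of joint click above 0.17 rad).
It fails at once if the wrench clicks while the handlebar is more than 5 mm off centre (value of joint click above 0.035 rad and (value of joint bar above 0.005 m or value of joint bar below -0.005 m)).
It fails at once if a bystander (grease tub, pedal, sprocket) is moved by more than 30 mm (distance of any of grease, pedal, sprocket from where it was at the start of the episode above 0.03 m).
It also fails if it takes over 70 s, if anything falls off the work surface, if the arm or the gripper's body presses on something with over 40 N, if the wrist force passes 120 N, or if a joint passes its speed limit or range.

## Working session

There is one attempt and no reset: what is moved stays moved. The work goes in short steps, Python scripts to look and compute and a tool call to move; the robot and the scene stay as the last step left them, time stands still between calls to the robot, and variables do not carry over. Pictures are saved under pics/ and viewed, at most 10 in all, crops included, and the job is handed in when it is done.

Besides the shell and the picture viewer there is one more tool, called after ">>>" by a JSON object that holds its "method" and its "body", one argument or row to a line. step_arm: Moves the arm, as the interface text tells. Its arguments: {"type":"object","properties":{"series":{"type":"array"},"squeeze":{"type":"number"}},"required":["series"]}

```bash
mkdir -p pics; ls
cat > h.py <<'E'
import numpy as np, cv2
from plant import arm
def cal(n):
    c=arm.calibration(n); R=cv2.Rodrigues(np.array(c["rvec"],float))[0]; return c,R,np.array(c["tvec"],float).ravel()
def cloud(n,d):
    c,R,t=cal(n); v,u=np.mgrid[:d.shape[0],:d.shape[1]]
    P=np.stack([(u-c["cx"])/c["fx"]*d,(v-c["cy"])/c["fy"]*d,d],-1)
    return (P-t)@R
def ray(n,u,v,z):
    c,R,t=cal(n); o=-R.T@t; r=R.T@np.array([(u-c["cx"])/c["fx"],(v-c["cy"])/c["fy"],1]); return o+r*(z-o[2])/r[2]
E
python3 - <<'E'
from h import *
s=arm.observe(); print(s, arm.tcp_to_grasp)
ims=[]
for n in("top","scene"):
    p,d=arm.grab_frame(n); np.savez(n+"0.npz",p=p,d=d); cv2.imwrite(f"pics/{n}0.png",p[:,:,::-1])
    c,R,t=cal(n); print(n,-R.T@t, R[2], c["fx"])
E
```

```text
pics
{'time_s': 0.0, 'joint_pos': array([ 1.2910743 ,  0.46944667, -0.04858496,  1.53371364,  0.02412584,
        1.14098302, -0.08227844]), 'dq': array([-5.78295596e-04,  6.23910012e-04,  1.36252674e-03, -3.95914088e-05,
        3.20185931e-04,  9.92238847e-04,  1.29422879e-03]), 'effort': array([-1.53657638e-04, -5.07972729e+01, -8.07105959e-02, -2.36154807e+01,
       -6.12167967e-02,  3.78887937e-02,  1.65019947e-04]), 'tool_pos': array([ 0.16748757, -0.65363327,  0.40368718]), 'orientation': array([-9.66837854e-04,  9.92142390e-01,  1.25110003e-01, -1.72430485e-04]), 'force': array([0.52940153, 0.21822007, 0.06428739]), 'wrist_torque': array([ 0.01505856, -0.03948751, -0.04013404]), 'grip_force': 0.0, 'finger_gap': 0.08718670512624181} 0.1635
top [0.3302121  0.00767912 1.24018101] [ 0.18128364  0.01357891 -0.9833371 ] 472.35520710846896
scene [0.98140457 0.43319558 1.2297877 ] [-0.37291592 -0.32280775 -0.86990165] 481.2063847089206
```

View pics/top0.png

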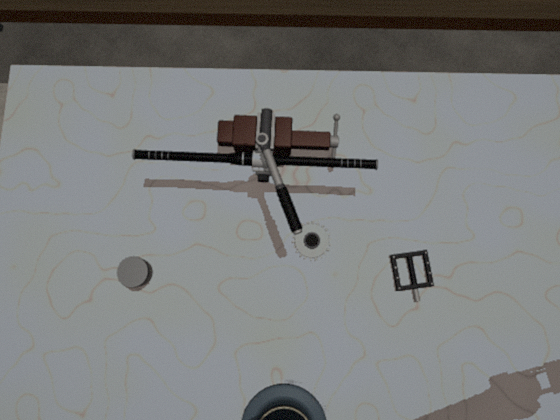

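View pics/scene0.png

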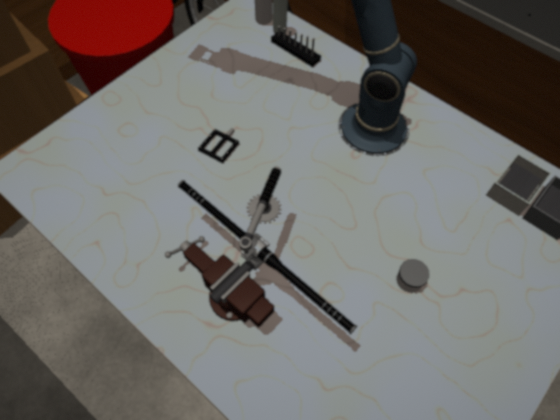

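The top view shows the bar from (133,154) to (377,164), the bolt head at (262,140) and the grip near (289,208). The scene view agrees. The sprocket lies under the grip end.

Run:
```python
from h import *
for n in("top","scene"):
    f=np.load(n+"0.npz"); p,d=f["p"],f["d"]; P=cloud(n,d); g=p.max(-1)
    box=(P[...,0]>.3)&(P[...,0]<.95)&(abs(P[...,1])<.45)&(d>0)
    m=box&(P[...,2]>.165)&(P[...,2]<.2)&(g<90)
    Q=P[m]; q=Q[:,:2]
    # robust line: fit
    l=cv2.fitLine(q.astype(np.float32),cv2.DIST_HUBER,0,.01,.01).ravel(); 
    for _ in range(4):
        r=(q-l[2:])@np.array([-l[1],l[0]]); k=abs(r)<.02
        l=cv2.fitLine(q[k].astype(np.float32),cv2.DIST_HUBER,0,.01,.01).ravel()
    dr=l[:2]*np.sign(l[1]); s=(q[k]-l[2:])@dr; s.sort()
    print(n,"bar dir",dr,"ends",l[2:]+dr*s[3],l[2:]+dr*s[-4],"len",s[-4]-s[3],"mid",l[2:]+dr*(s[3]+s[-4])/2)
    m=box&(P[...,2]>.225)&(P[...,2]<.27)
    q=P[m][:,:2]; l=cv2.fitLine(q.astype(np.float32),cv2.DIST_HUBER,0,.01,.01).ravel(); dr=l[:2]*np.sign(l[0])
    s=np.sort((q-l[2:])@dr); print("wrench",dr,"far",l[2:]+dr*s[2],"head end",l[2:]+dr*s[-3],len(s),s[-3]-s[2],P[m][:,2].max())
    m&=(g<70); q=P[m][:,:2]; s=np.sort((q-l[2:])@dr);print("grip",l[2:]+dr*s[2],l[2:]+dr*s[-3],np.median(q,0))
for uv in((262,140),): print(ray("top",*uv,.245))
print([ray("top",u,v,.178)[:2] for u,v in((133,154),(377,164))])
f=np.load("top0.npz");c=f["p"][100:260,120:390,::-1]; cv2.imwrite("pics/c.png",cv2.convertScaleAbs(cv2.resize(c,None,fx=2.9,fy=2.9,interpolation=cv2.INTER_CUBIC),alpha=1.6))
```

```text
top bar dir [0.02159483 0.9997668 ] ends [ 0.62515835 -0.19633878] [0.63730324 0.36592857] len 0.5623984860277622 mid [0.6312308 0.0847949]
wrench [0.92667437 0.37586516] far [ 0.45623091 -0.0168128 ] head end [0.67432502 0.07164759] 1126 0.23535139903378005 0.25025753758551406
grip [ 0.46144505 -0.01469791] [0.66654984 0.06849393] [0.51810929 0.00797122]
scene bar dir [0.01892557 0.9998209 ] ends [ 0.63180599 -0.19985332] [0.64250741 0.36549314] len 0.5654477363685799 mid [0.6371567  0.08281991]
wrench [0.92937016 0.36914912] far [ 0.4538105  -0.01646912] head end [0.67509262 0.07142492] 857 0.2380990141594847 0.25135262657788826
grip [ 0.46175047 -0.01331534] [0.67509262 0.07142492] [0.52858975 0.01165403]
[0.65784879 0.06425525 0.245     ]
[array([0.63951849, 0.36898286]), array([ 0.62734857, -0.2004852 ])]
```

View pics/c.png

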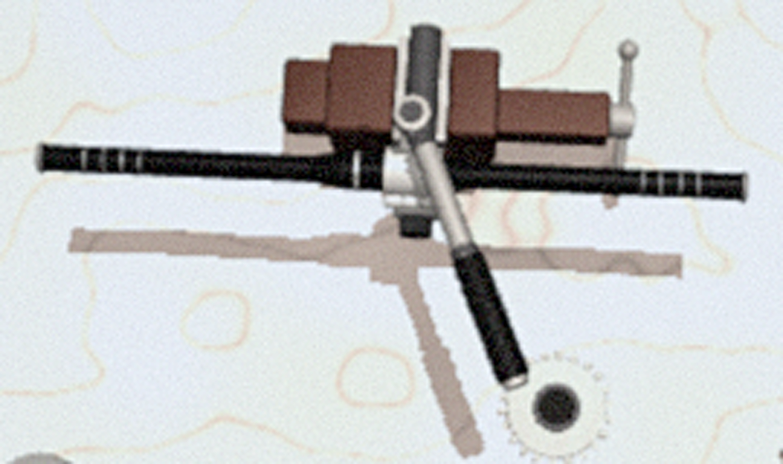

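The crop shows the +y silver line at x≈357 and the clamp's left face at ≈383, so the bar is about 16–19 mm off to +y. The clamp middle is near (0.632, 0.066). I'll go above the bar's +y arm.

>>> {"method": "step_arm", "body": {
  "series": [
    [100,[2.8,2.8,0.8],0.1],
    [100,[2.8,2.8,0.8],0.1],
    [100,[2.8,2.8,0.8],0.1],
    [100,[2.8,2.8,0.8],0.1],
    [100,[2.8,2.8,0.8],0.1]
  ]
}}

```text
time_s: 0.52
tool_pos: [0.3085, -0.5122, 0.4448]
orientation: [-0.0, 0.929, 0.369, -0.0]
force: [1.1, -0.3, 0.2]
finger_gap: 0.0869
grip_force: 0.0
```

>>> {"method": "step_arm", "body": {
  "series": [
    [100,[2.8,2.8,0.8],0.1],
    [100,[2.8,2.8,0.8],0.1],
    [100,[2.8,2.8,0.8],0.1],
    [100,[2.8,2.8,0.8],0.1],
    [100,[2.8,2.8,0.8],0.1]
  ]
}}

```text
time_s: 0.93
tool_pos: [0.4484, -0.3722, 0.4849]
orientation: [-0.0, 0.809, 0.587, -0.0]
force: [0.6, -0.7, -0.1]
finger_gap: 0.0871
grip_force: 0.0
```

>>> {"method": "step_arm", "body": {
  "series": [
    [100,[1.2,3.9,0],0.02],
    [100,[1.2,3.9,0],0.02],
    [100,[1.2,3.9,0],0.02],
    [100,[1.2,3.9,0],0.02],
    [100,[1.2,3.9,0],0.02]
  ]
}}

```text
time_s: 1.35
tool_pos: [0.5076, -0.1769, 0.4845]
orientation: [-0.0, 0.78, 0.625, -0.0]
force: [0.3, 0.1, 0.3]
finger_gap: 0.0875
grip_force: 0.0
```

>>> {"method": "step_arm", "body": {
  "series": [
    [100,[1.2,3.9,0],0.02],
    [100,[1.2,3.9,0],0.02],
    [100,[1.2,3.9,0],0.02],
    [100,[1.2,3.9,0],0.02],
    [100,[1.2,3.9,0],0.02]
  ]
}}

```text
time_s: 1.77
tool_pos: [0.5676, 0.0179, 0.4845]
orientation: [0.0, 0.748, 0.664, -0.0]
force: [0.8, -0.1, 0.2]
finger_gap: 0.0871
grip_force: 0.0
```

Run:
```python
from h import *
c,R,t=cal("wrist"); print(-R.T@t,R[2],c["fx"])
p,d=arm.grab_frame("wrist"); np.savez("w1.npz",p=p,d=d); cv2.imwrite("pics/w1.png",p[:,:,::-1])
for P in ([.632,.066,.178],[.661,.066,.234],[.633,.25,.178]):
    X=R@np.array(P)+t; print(X[0]/X[2]*c["fx"]+c["cx"],X[1]/X[2]*c["fy"]+c["cy"])
```

```text
[0.57546966 0.081928   0.4647317 ] [-0.02973261 -0.24246949 -0.96970331] 324.2720064589705
347.37876668386366 133.58701719691888
405.3253901896444 131.14510049582987
331.49599971747796 -123.86240732964154
```

View pics/w1.png

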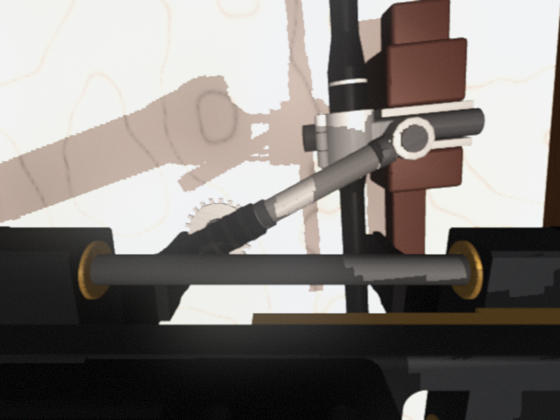

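The wrist view shows the silver line at (347,81), the clamp faces at about rows 110 and 163, and the bolt head at (413,138).

Run:
```python
from h import *
f=np.load("w1.npz");p,d=f["p"],f["d"];P=cloud("wrist",d)
for u in (340,347,354,360): 
    col=p[60:180,u].mean(-1).astype(int); print(u,list(col[::2]))
L=ray("wrist",347,81,.194); A=ray("wrist",347,110,.199); B=ray("wrist",347,163,.199)
print("line",L,"faces",A,B,"clampmid",(A+B)/2,"off",L[1]-(A+B)[1]/2-.027)
print("bolt",ray("wrist",413,138,.246), P[130:146:4,413,2])
```

```text
340 [np.int64(49), np.int64(47), np.int64(48), np.int64(48), np.int64(48), np.int64(46), np.int64(46), np.int64(46), np.int64(42), np.int64(44), np.int64(112), np.int64(216), np.int64(133), np.int64(43), np.int64(43), np.int64(43), np.int64(47), np.int64(45), np.int64(44), np.int64(41), np.int64(43), np.int64(45), np.int64(43), np.int64(45), np.int64(43), np.int64(42), np.int64(137), np.int64(214), np.int64(214), np.int64(216), np.int64(214), np.int64(214), np.int64(215), np.int64(182), np.int64(142), np.int64(141), np.int64(141), np.int64(142), np.int64(141), np.int64(141), np.int64(142), np.int64(143), np.int64(142), np.int64(142), np.int64(143), np.int64(140), np.int64(143), np.int64(142), np.int64(142), np.int64(129), np.int64(82), np.int64(93), np.int64(101), np.int64(109), np.int64(117), np.int64(124), np.int64(125), np.int64(127), np.int64(127), np.int64(127)]
347 [np.int64(47), np.int64(46), np.int64(46), np.int64(50), np.int64(58), np.int64(58), np.int64(56), np.int64(55), np.int64(59), np.int64(61), np.int64(229), np.int64(237), np.int64(76), np.int64(53), np.int64(51), np.
[... 1988 characters left out ...]
.int64(241), np.int64(241), np.int64(241), np.int64(241), np.int64(180), np.int64(159), np.int64(160), np.int64(157), np.int64(158), np.int64(158), np.int64(158), np.int64(158), np.int64(157), np.int64(113), np.int64(83), np.int64(93), np.int64(101), np.int64(110), np.int64(116), np.int64(122), np.int64(126), np.int64(125), np.int64(130), np.int64(128), np.int64(119), np.int64(112), np.int64(104), np.int64(100), np.int64(63)]
line [0.63168033 0.12029499 0.194     ] faces [0.62941934 0.09817886 0.199     ] [0.62705098 0.05637206 0.199     ] clampmid [0.62823516 0.07727546 0.199     ] off 0.016019525724208904
bolt [0.66247969 0.07456379 0.246     ] [0.24840848 0.24810243 0.24714027 0.24924899]
```

>>> {"method": "step_arm", "body": {
  "series": [
    [100,[1.15,3.6,0],0.02],
    [100,[1.15,3.6,0],0.02],
    [100,[1.15,3.6,0],0.02],
    [100,[1.15,3.6,0],0.02],
    [100,[1.15,3.6,0],0.02]
  ]
}}

```text
time_s: 2.23
tool_pos: [0.6254, 0.1973, 0.4842]
orientation: [-0.0, 0.714, 0.7, -0.001]
force: [0.9, 0.5, 0.2]
finger_gap: 0.0871
grip_force: 0.0
```

>>> {"method": "step_arm", "body": {
  "series": [
    [100,[1.15,3.6,0],0],
    [100,[0,0,-3.5],0],
    [100,[0,0,-3.5],0],
    [100,[0,0,-3.5],0],
    [100,[0,0,-2.5],0]
  ]
}}

```text
time_s: 2.65
tool_pos: [0.6359, 0.2315, 0.3508]
orientation: [-0.001, 0.714, 0.7, -0.002]
force: [0.5, 0.4, -0.6]
finger_gap: 0.0872
grip_force: 0.0
```

>>> {"method": "step_arm", "body": {
  "series": [
    [100,[0,0,-1.3],0],
    [100,[0,0,0],0]
  ]
}}

```text
time_s: 2.82
tool_pos: [0.6359, 0.231, 0.3379]
orientation: [-0.001, 0.714, 0.7, -0.003]
force: [-0.2, -0.3, -0.0]
finger_gap: 0.0872
grip_force: 0.0
```

>>> {"method": "step_arm", "body": {
  "series": [
    [10,[0,0,0],0],
    [10,[0,0,0],0],
    [10,[0,0,0],0],
    [10,[0,0,0],0],
    [10,[0,0,0],0]
  ],
  "squeeze": 25
}}

```text
time_s: 3.23
tool_pos: [0.6368, 0.2323, 0.3432]
orientation: [0.001, 0.714, 0.7, 0.001]
force: [0.3, 0.6, -0.6]
finger_gap: 0.0618
grip_force: 0.0
```

>>> {"method": "step_arm", "body": {
  "series": [
    [10,[0,0,0],0],
    [10,[0,0,0],0],
    [10,[0,0,0],0],
    [10,[0,0,0],0],
    [10,[0,0,0],0]
  ]
}}

```text
time_s: 3.65
tool_pos: [0.6366, 0.2321, 0.3417]
orientation: [-0.0, 0.714, 0.7, 0.0]
force: [0.1, 0.7, -0.1]
finger_gap: 0.0283
grip_force: 0.0
```

>>> {"method": "step_arm", "body": {
  "series": [
    [10,[0,0,0],0],
    [10,[0,0,0],0],
    [10,[0,0,0],0],
    [10,[0,0,0],0],
    [10,[0,0,0],0]
  ]
}}

```text
time_s: 4.07
tool_pos: [0.6368, 0.2321, 0.3417]
orientation: [0.0, 0.714, 0.7, 0.0]
force: [3.0, 0.7, -1.4]
finger_gap: 0.0216
grip_force: 25.0
```

>>> {"method": "step_arm", "body": {
  "series": [
    [10,[0,-0.35,0],0],
    [10,[-0.01,-0.35,0],0],
    [10,[-0.01,-0.35,0],0],
    [10,[-0.01,-0.35,0],0],
    [10,[-0.01,-0.35,0],0]
  ]
}}

```text
time_s: 4.48
tool_pos: [0.6362, 0.2168, 0.3418]
orientation: [-0.001, 0.714, 0.701, 0.003]
force: [4.9, 5.7, -5.3]
finger_gap: 0.0213
grip_force: 25.0
```

>>> {"method": "step_arm", "body": {
  "series": [
    [10,[0,0,0],0],
    [10,[0,0,0],0],
    [10,[0,0,0],0]
  ]
}}

```text
time_s: 4.73
tool_pos: [0.6363, 0.2161, 0.3418]
orientation: [-0.001, 0.714, 0.7, 0.002]
force: [3.5, 4.3, -3.7]
finger_gap: 0.0213
grip_force: 25.0
```

Run:
```python
from h import *
s=arm.observe(); print(s["tool_pos"],s["force"])
p,d=arm.grab_frame("wrist"); cv2.imwrite("pics/w2.png",p[:,:,::-1])
np.savez("w2.npz",p=p,d=d)
p,d=arm.grab_frame("scene"); np.savez("s2.npz",p=p,d=d)
cv2.imwrite("pics/s2.png",cv2.convertScaleAbs(cv2.resize(p[205:285,190:320,::-1],None,fx=6,fy=6,interpolation=cv2.INTER_CUBIC),alpha=1.5))
```

```text
[0.63626659 0.21605118 0.34175519] [ 3.50649525  4.33224185 -3.69298363]
```

View pics/s2.png

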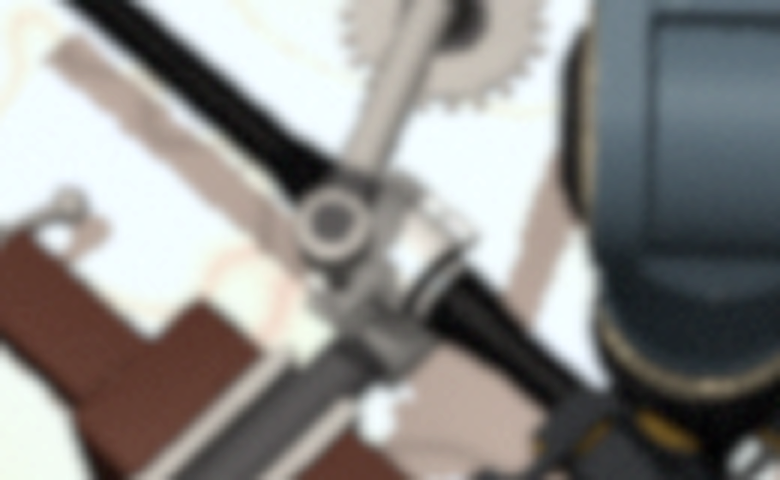

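The silver line shows just outside the clamp's +y face with a gap of about 4 mm. I'll release and check from the wrist viewpoint on the way to the wrench.

>>> {"method": "step_arm", "body": {
  "series": [
    [60,[0,0,0],0],
    [60,[0,0,0],0],
    [60,[0,0,0],0],
    [60,[0,0,0],0],
    [60,[0,0,0],0]
  ]
}}

```text
time_s: 5.25
tool_pos: [0.6361, 0.2144, 0.3418]
orientation: [0.0, 0.714, 0.7, -0.0]
force: [0.1, -0.0, 0.2]
finger_gap: 0.0465
grip_force: 0.0
```

>>> {"method": "step_arm", "body": {
  "series": [
    [60,[0,0,3.5],0],
    [60,[0,0,3.6],0],
    [60,[0,0,3.6],0],
    [60,[0,0,3.6],0],
    [60,[-1.2,-3.7,0],0]
  ]
}}

```text
time_s: 5.67
tool_pos: [0.6237, 0.1858, 0.4935]
orientation: [0.0, 0.71, 0.704, 0.009]
force: [-1.5, 1.5, 1.4]
finger_gap: 0.0523
grip_force: 0.0
```

>>> {"method": "step_arm", "body": {
  "series": [
    [60,[-1.2,-3.7,0],0],
    [60,[-1.2,-3.7,0],0],
    [60,[-1.2,-3.7,0],0],
    [60,[-1.2,-3.7,0],0],
    [60,[0,0,0],0]
  ]
}}

```text
time_s: 6.08
tool_pos: [0.5751, 0.0206, 0.4845]
orientation: [0.002, 0.719, 0.695, -0.003]
force: [-0.0, -1.2, -0.8]
finger_gap: 0.0522
grip_force: 0.0
```

Run:
```python
from h import *
s=arm.observe(); print(s["time_s"],s["tool_pos"],s["dq"].round(2))
p,d=arm.grab_frame("wrist");np.savez("w3.npz",p=p,d=d); cv2.imwrite("pics/w3.png",p[:,:,::-1])
```

```text
6.0833 [0.57510193 0.02059454 0.48446115] [-0.07  0.04 -0.06 -0.04 -0.03 -0.03 -0.08]
```

View pics/w3.png

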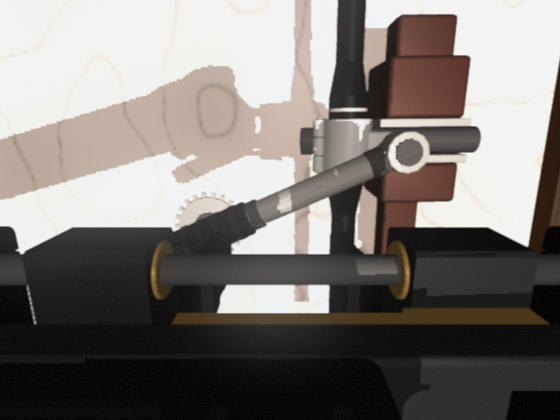

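The line is now at about (348,112), close outside the clamp face at about row 121.

Run:
```python
from h import *
f=np.load("w3.npz");p=f["p"]
for u in (342,346,350,354):
    c=p[100:132,u].astype(int).mean(-1); print(u,[int(x) for x in c])
for v in(110,111,112): print(v,ray("wrist",348,v,.194)[:2])
for v in(119,120,121,122): print(v,ray("wrist",348,v,.199)[:2])
f=np.load("w1.npz")
print("bolt",ray("wrist",408,152,.247))
P=cloud("wrist",np.load("w3.npz")["d"]); m=(P[...,2]>.225)&(P[...,2]<.26)&(P[...,0]>.4)&(np.mgrid[:420,:560][0]<225)
q=P[m][:,:2].astype(np.float32); print(cv2.fitLine(q,cv2.DIST_HUBER,0,.01,.01).ravel(),len(q))
```

```text
342 [41, 43, 44, 42, 41, 41, 45, 88, 170, 220, 214, 142, 62, 41, 42, 43, 41, 41, 71, 152, 198, 167, 148, 148, 146, 146, 148, 149, 149, 148, 150, 150]
346 [49, 47, 48, 48, 50, 48, 54, 116, 207, 240, 235, 165, 76, 47, 50, 51, 52, 49, 79, 157, 203, 172, 154, 153, 154, 154, 154, 154, 156, 155, 155, 155]
350 [62, 62, 61, 62, 62, 61, 63, 124, 216, 243, 238, 176, 87, 60, 62, 64, 62, 66, 105, 187, 230, 191, 168, 167, 169, 169, 170, 170, 170, 170, 171, 170]
354 [46, 47, 46, 46, 49, 45, 51, 115, 211, 241, 235, 163, 71, 44, 43, 45, 42, 49, 108, 202, 240, 241, 233, 187, 165, 165, 167, 165, 166, 164, 167, 166]
110 [0.63209401 0.09625884]
111 [0.63211182 0.09548705]
112 [0.63212965 0.09471412]
119 [0.63124492 0.08926163]
120 [0.63126263 0.08849401]
121 [0.63128037 0.08772525]
122 [0.63129813 0.08695536]
bolt [0.66192925 0.06676446 0.247     ]
[0.9427973 0.3333665 0.6115306 0.048569 ] 6253
```

The bar is about 2 mm off centre, which is within tolerance. Next I go to the -y side of the grip with fingers shut.

>>> {"method": "step_arm", "body": {
  "series": [
    [0,[-2.5,-2.6,0],0],
    [0,[-2.5,-2.6,0],0],
    [0,[-2.5,-2.6,0],0],
    [0,[0,0,-2.9],0],
    [0,[0,0,-2.9],0]
  ]
}}

```text
time_s: 6.55
tool_pos: [0.5007, -0.0492, 0.428]
orientation: [0.003, 0.715, 0.699, 0.001]
force: [0.0, 0.5, -0.6]
finger_gap: 0.0265
grip_force: 0.0
```

>>> {"method": "step_arm", "body": {
  "series": [
    [0,[0,0,-2.9],0],
    [0,[0,0,0],0],
    [0,[0,0,0],0],
    [0,[0,0,0],0],
    [0,[0,0,0],0]
  ],
  "squeeze": 20
}}

```text
time_s: 6.97
tool_pos: [0.5021, -0.0477, 0.3997]
orientation: [0.001, 0.714, 0.7, 0.001]
force: [-0.4, 0.1, 0.2]
finger_gap: 0.0018
grip_force: 0.0
```

>>> {"method": "step_arm", "body": {
  "series": [
    [0,[0,0.3,0],0],
    [0,[0,0.3,0],0],
    [0,[0,0.3,0],0],
    [0,[0,0.3,0],0],
    [0,[0,0.3,0],0]
  ]
}}

```text
time_s: 7.38
tool_pos: [0.5012, -0.0329, 0.398]
orientation: [0.0, 0.714, 0.7, 0.0]
force: [-0.2, -0.2, 0.1]
finger_gap: 0.0005
grip_force: 0.0
```

>>> {"method": "step_arm", "body": {
  "series": [
    [0,[0,0.2,0],0],
    [0,[0,0.2,0],0],
    [0,[0,0.2,0],0],
    [0,[0,0.2,0],0],
    [0,[0,0.2,0],0]
  ]
}}

```text
time_s: 7.8
tool_pos: [0.5008, -0.027, 0.3974]
orientation: [0.002, 0.715, 0.699, -0.003]
force: [-2.7, -10.7, 2.0]
finger_gap: 0.0008
grip_force: 4.5
```

>>> {"method": "step_arm", "body": {
  "series": [
    [0,[0,0.2,0],0],
    [0,[0,0.2,0],0],
    [0,[0,0.2,0],0],
    [0,[0,0.2,0],0],
    [0,[0,0.2,0],0]
  ]
}}

```text
time_s: 8.22
tool_pos: [0.5003, -0.0176, 0.397]
orientation: [0.001, 0.715, 0.699, -0.005]
force: [-2.7, -11.1, 1.8]
finger_gap: 0.0006
grip_force: 4.8
```

>>> {"method": "step_arm", "body": {
  "series": [
    [0,[0,0.2,0],0],
    [0,[0,0.2,0],0],
    [0,[0,0.2,0],0],
    [0,[0,0.2,0],0],
    [0,[0,0.2,0],0]
  ]
}}

```text
time_s: 8.63
tool_pos: [0.5001, -0.0077, 0.3967]
orientation: [0.001, 0.715, 0.699, -0.005]
force: [-5.3, -11.9, 3.1]
finger_gap: 0.0003
grip_force: 5.1
```

>>> {"method": "step_arm", "body": {
  "series": [
    [0,[0,0.2,0],0],
    [0,[0,0.2,0],0],
    [0,[0,0.2,0],0],
    [0,[0,0.2,0],0],
    [0,[0,0.2,0],0]
  ]
}}

```text
time_s: 9.05
tool_pos: [0.4998, 0.0022, 0.3965]
orientation: [0.001, 0.715, 0.699, -0.006]
force: [-4.3, -12.4, 1.6]
finger_gap: 0.0008
grip_force: 5.3
```

>>> {"method": "step_arm", "body": {
  "series": [
    [0,[0,0.2,0],0],
    [0,[0,0.2,0],0],
    [0,[0,0.2,0],0],
    [0,[0,0.2,0],0],
    [0,[0,0.2,0],0]
  ]
}}

```text
time_s: 9.47
tool_pos: [0.4995, 0.0121, 0.3962]
orientation: [0.0, 0.715, 0.699, -0.006]
force: [-6.0, -12.6, 1.9]
finger_gap: 0.0006
grip_force: 5.6
```

>>> {"method": "step_arm", "body": {
  "series": [
    [0,[0,0.2,0],0],
    [0,[0,0.2,0],0],
    [0,[0,0.2,0],0],
    [0,[0,0.2,0],0],
    [0,[0,0.2,0],0]
  ]
}}

```text
time_s: 9.88
tool_pos: [0.4993, 0.022, 0.3961]
orientation: [-0.0, 0.715, 0.699, -0.007]
force: [-7.0, -12.4, 2.9]
finger_gap: 0.0007
grip_force: 5.8
```

>>> {"method": "step_arm", "body": {
  "series": [
    [0,[0,0.2,0],0],
    [0,[0,0.2,0],0],
    [0,[0,0.2,0],0],
    [0,[0,0.2,0],0],
    [0,[0,0.2,0],0]
  ]
}}

```text
time_s: 10.3
tool_pos: [0.4991, 0.032, 0.3959]
orientation: [-0.0, 0.715, 0.699, -0.008]
force: [-7.7, -13.8, 3.0]
finger_gap: 0.0004
grip_force: 6.1
```

>>> {"method": "step_arm", "body": {
  "series": [
    [0,[0,0.2,0],0],
    [0,[0,0.2,0],0],
    [0,[0,0.2,0],0],
    [0,[0,0.2,0],0],
    [0,[0,0.2,0],0]
  ]
}}

```text
time_s: 10.72
tool_pos: [0.4988, 0.042, 0.3957]
orientation: [-0.001, 0.715, 0.699, -0.008]
force: [-9.1, -12.8, 3.3]
finger_gap: 0.0006
grip_force: 6.4
```

>>> {"method": "step_arm", "body": {
  "series": [
    [0,[0,0.2,0],0],
    [0,[0,0.2,0],0],
    [0,[0,0.2,0],0],
    [0,[0,0.2,0],0],
    [0,[0,0.2,0],0]
  ]
}}

```text
time_s: 11.13
tool_pos: [0.4987, 0.0517, 0.3956]
orientation: [-0.001, 0.716, 0.698, -0.009]
force: [-9.4, -13.7, 3.9]
finger_gap: 0.0004
grip_force: 7.1
```

>>> {"method": "step_arm", "body": {
  "series": [
    [0,[0,0.2,0],0],
    [0,[0,0.2,0],0],
    [0,[0,0.2,0],0],
    [0,[0,0.2,0],0],
    [0,[0,0.2,0],0]
  ]
}}

```text
time_s: 11.55
tool_pos: [0.4988, 0.0617, 0.3956]
orientation: [-0.0, 0.716, 0.698, -0.009]
force: [-9.5, -13.2, 3.4]
finger_gap: 0.0004
grip_force: 7.3
```

>>> {"method": "step_arm", "body": {
  "series": [
    [0,[0.03,0.2,0],0],
    [0,[0.03,0.2,0],0],
    [0,[0.03,0.2,0],0],
    [0,[0.03,0.2,0],0],
    [0,[0.03,0.2,0],0]
  ]
}}

```text
time_s: 11.97
tool_pos: [0.4999, 0.0718, 0.3954]
orientation: [-0.001, 0.716, 0.698, -0.009]
force: [-10.9, -12.0, 4.4]
finger_gap: 0.0003
grip_force: 7.6
```

>>> {"method": "step_arm", "body": {
  "series": [
    [0,[0.05,0.2,0],0],
    [0,[0.05,0.2,0],0],
    [0,[0.05,0.2,0],0],
    [0,[0.05,0.2,0],0],
    [0,[0.05,0.2,0],0]
  ]
}}

```text
time_s: 12.38
tool_pos: [0.5019, 0.0822, 0.3952]
orientation: [-0.002, 0.715, 0.699, -0.01]
force: [-14.2, -13.1, 5.0]
finger_gap: 0.0003
grip_force: 8.0
```

>>> {"method": "step_arm", "body": {
  "series": [
    [0,[0.02,0.2,0],0],
    [0,[0.02,0.2,0],0],
    [0,[0.02,0.2,0],0],
    [0,[0.02,0.2,0],0],
    [0,[0.02,0.2,0],0]
  ]
}}

```text
time_s: 12.8
tool_pos: [0.5034, 0.092, 0.3953]
orientation: [-0.001, 0.715, 0.699, -0.009]
force: [-10.6, -13.5, 3.9]
finger_gap: 0.0001
grip_force: 8.1
```

Run:
```python
from h import *
p,d=arm.grab_frame("top"); np.savez("t4.npz",p=p,d=d)
cv2.imwrite("pics/t4.png",cv2.convertScaleAbs(cv2.resize(p[100:260,150:350,::-1],None,fx=3.5,fy=3.5,interpolation=cv2.INTER_CUBIC),alpha=1.6))
```

```text
(no output)
```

View pics/t4.png

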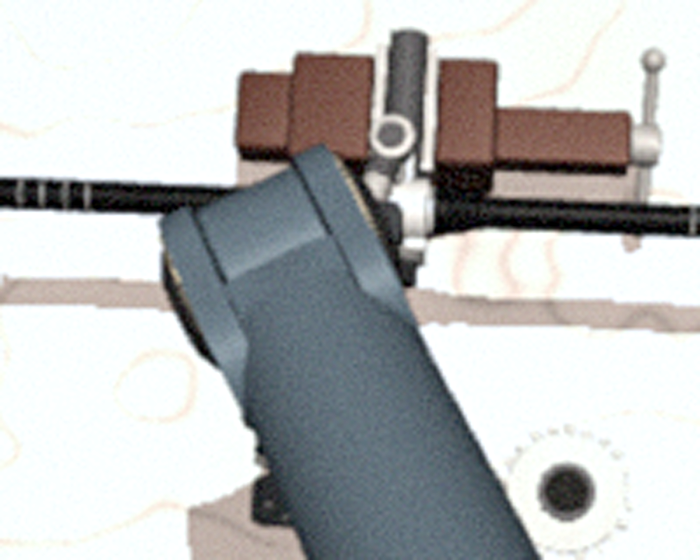

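The handle is now swung to about 0.3 rad on the +y side and still loaded. The bystanders are untouched, so I carry on.

>>> {"method": "step_arm", "body": {
  "series": [
    [0,[0.04,0.2,0],0],
    [0,[0.04,0.2,0],0],
    [0,[0.04,0.2,0],0],
    [0,[0.04,0.2,0],0],
    [0,[0.04,0.2,0],0]
  ]
}}

```text
time_s: 13.27
tool_pos: [0.5071, 0.1058, 0.3967]
orientation: [-0.001, 0.714, 0.7, -0.003]
force: [-3.8, -4.5, -1.3]
finger_gap: 0.0005
grip_force: 2.7
```

The force dropped from about 17 to 6 N, so it clicked. I hold one row to confirm.

>>> {"method": "step_arm", "body": {
  "series": [
    [0,[0,0,0],0],
    [0,[0,0,0],0]
  ]
}}

```text
time_s: 13.43
tool_pos: [0.5072, 0.1059, 0.3966]
orientation: [-0.001, 0.714, 0.7, -0.003]
force: [-5.4, -3.1, -1.9]
finger_gap: 0.0003
grip_force: 2.7
```

>>> {"method": "step_arm", "body": {
  "series": [
    [0,[-0.05,-0.2,0],0],
    [0,[-0.1,-0.4,0],0],
    [0,[-0.1,-0.5,0],0],
    [0,[-0.2,-1,0],0],
    [0,[-0.2,-1,0],0]
  ]
}}

```text
time_s: 13.85
tool_pos: [0.5021, 0.0752, 0.3982]
orientation: [0.0, 0.714, 0.7, 0.002]
force: [0.2, -0.6, -0.9]
finger_gap: 0.0002
grip_force: 0.0
```

>>> {"method": "step_arm", "body": {
  "series": [
    [0,[-0.2,-2,0],0],
    [0,[0,-2,0],0],
    [0,[0,0,3],0],
    [0,[0,0,3],0],
    [0,[0,0,3],0]
  ]
}}

```text
time_s: 14.27
tool_pos: [0.5, 0.0352, 0.4896]
orientation: [0.0, 0.714, 0.7, 0.002]
force: [1.3, -0.3, -0.0]
finger_gap: 0.0005
grip_force: 0.0
```

>>> {"method": "step_arm", "body": {
  "series": [
    [0,[0,-4,0],0],
    [0,[0,-4,0],0],
    [0,[0,-4,0],0],
    [0,[0,-4,0],0],
    [0,[0,-4,0],0]
  ]
}}

```text
time_s: 14.68
tool_pos: [0.4997, -0.1663, 0.4891]
orientation: [0.002, 0.714, 0.7, 0.002]
force: [1.1, 0.6, 0.0]
finger_gap: 0.0003
grip_force: 0.0
```

>>> {"method": "step_arm", "body": {
  "series": [
    [0,[0,0,0],0],
    [0,[0,0,0],0],
    [0,[0,0,0],0]
  ]
}}

```text
time_s: 14.93
tool_pos: [0.5, -0.164, 0.4884]
orientation: [0.001, 0.714, 0.7, 0.001]
force: [-0.8, 0.6, 0.3]
finger_gap: 0.0002
grip_force: 0.0
```

Run:
```python
from h import *
p,d=arm.grab_frame("top"); np.savez("t5.npz",p=p,d=d)
cv2.imwrite("pics/t5.png",cv2.convertScaleAbs(cv2.resize(p[100:260,120:390,::-1],None,fx=2.9,fy=2.9,interpolation=cv2.INTER_CUBIC),alpha=1.6))
```

```text
(no output)
```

View pics/t5.png

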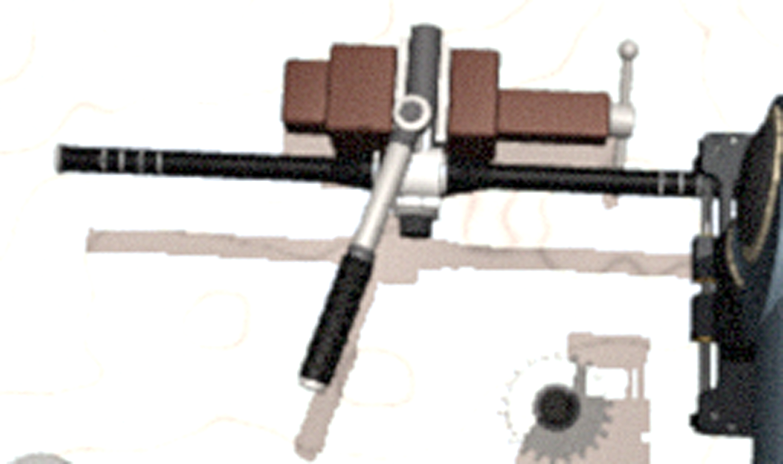

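The wrench rests about 0.35 rad on the +y side, roughly 0.73 rad turned in all, and the arm is clear. I'll make a last check of the bar centring on both lines.

>>> {"method": "step_arm", "body": {
  "series": [
    [0,[1.5,3.5,0],0],
    [0,[1.5,3.5,0],0],
    [0,[1.5,3.5,0],0],
    [0,[1.5,3.5,0],0],
    [0,[1,1,0],0]
  ]
}}

```text
time_s: 15.4
tool_pos: [0.5697, -0.0054, 0.489]
orientation: [-0.001, 0.71, 0.704, 0.003]
force: [0.2, 0.4, 0.8]
finger_gap: 0.0003
grip_force: 0.0
```

>>> {"method": "step_arm", "body": {
  "series": [
    [0,[0,0,0],0],
    [0,[0,0,0],0],
    [0,[0,0,0],0],
    [0,[0,0,0],0],
    [0,[0,0,0],0]
  ]
}}

```text
time_s: 15.82
tool_pos: [0.5693, -0.0155, 0.4879]
orientation: [0.0, 0.715, 0.699, -0.0]
force: [0.1, -0.8, -0.3]
finger_gap: 0.0005
grip_force: 0.0
```

Run:
```python
from h import *
p,d=arm.grab_frame("wrist");np.savez("w6.npz",p=p,d=d)
c,R,t=cal("wrist"); X=R@np.array([.632,.067,.194])+t; u0,v0=int(X[0]/X[2]*c["fx"]+c["cx"]),int(X[1]/X[2]*c["fy"]+c["cy"]); print(u0,v0)
cr=p[v0-60:v0+60,u0-60:u0+60,::-1]; cv2.imwrite("pics/w6.png",cv2.resize(cr,None,fx=5,fy=5,interpolation=cv2.INTER_NEAREST))
for z in(.194,.199): print(z,[(v,ray("wrist",u0,v,z)[1].round(4)) for v in range(v0-60,v0+61,10)])
```

```text
355 98
0.194 [(38, np.float64(0.1112)), (48, np.float64(0.1041)), (58, np.float64(0.0969)), (68, np.float64(0.0896)), (78, np.float64(0.0822)), (88, np.float64(0.0746)), (98, np.float64(0.067)), (108, np.float64(0.0593)), (118, np.float64(0.0515)), (128, np.float64(0.0435)), (138, np.float64(0.0354)), (148, np.float64(0.0272)), (158, np.float64(0.0189))]
0.199 [(38, np.float64(0.11)), (48, np.float64(0.1031)), (58, np.float64(0.096)), (68, np.float64(0.0888)), (78, np.float64(0.0816)), (88, np.float64(0.0742)), (98, np.float64(0.0667)), (108, np.float64(0.0591)), (118, np.float64(0.0514)), (128, np.float64(0.0436)), (138, np.float64(0.0357)), (148, np.float64(0.0276)), (158, np.float64(0.0195))]
```

View pics/w6.png

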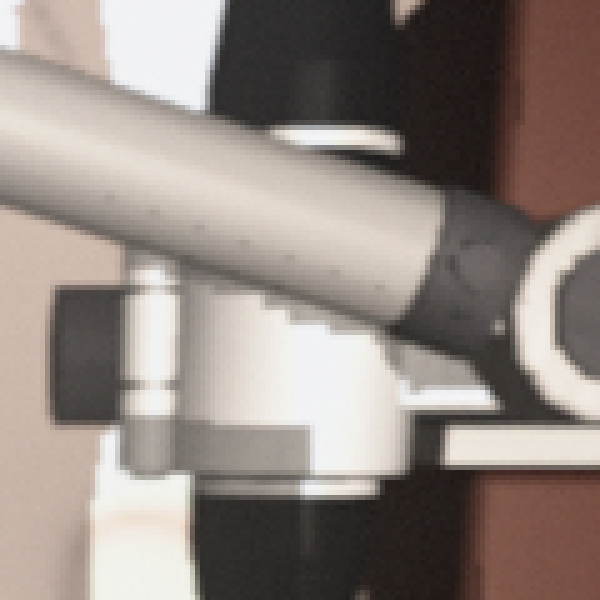

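Both lines show: the +y one at crop row 137 and the -y one at row 489, just outside the face at about row 476. The bar is therefore 2.3 mm off centre, within tolerance. I hand in.

```bash
python3 -c "
from plant import arm
print(arm.close_job())"
```

```text
the job is handed in; nothing more can be done
None
```

The job is handed in, and no verdict was returned: the bar measured about 2.3 mm off centre (limit 5 mm), the push force dropped sharply as at a click after about 0.73 rad of turn, and the wrench was let go with the arm clear of everything.

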